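# Gauge a camera tube in the inclined bench caliper

## Robot

A 6-joint arm with a two-finger parallel gripper is mounted at the origin on a cart in front of the work surface, level with it; the furniture and walls round the work are solid. World frame = base frame: x ahead of the robot, y to its left, z up, the work surface at z = 0. Lengths are in m, angles in rad, forces in N, time in s.
With the tool pointing down it reaches from about 0.3 to 0.875 m from the base axis. Payload 6.4 kg.
Tool frame: the origin (TCP) lies on the centre line of the jaws, within the pads' length; the fingertips stand 17 mm ahead of it and the grasp point (between the pads) lies 2 mm behind it; z points along the fingers, y is the line along which they close (so a half turn about z gives the same grasp; the last joint's range is limited). The gripper opens to 85 mm and grips with 20 to 120 N. Pads are 22 mm wide; open, the fingers measure 114 mm over their backs; the gripper's body (76 mm by 85 mm) begins 54 mm behind the grasp point. The pads swing forward as they close: fully open they stand 13 mm farther back than shut.
Start: joints at [0.945, 0.181, 1.607, -0, 1.354, -0.206], TCP at [0.234, 0.525, 0.248] pointing down, gripper open.
Joint ranges: [-2.99, 2.99], [-0.89, 2.07], [0.3, 2.58], [-1.14, 4.28], [0, 2.63], [-3.12, 3.12]. Speed limits (rad/s): [2.57, 2.57, 3.01, 3.14, 3.14, 3.14].

## Interface

Orientations are given as a 3x3 rotation matrix whose columns are the frame's x, y, z axes.
In Python, from cell import read_state, imaging, ticket gives the robot as it stands. The module is installed in compiled form; this text tells all that it offers.
- The arm moves only by the shell command python3 -m crank 'ROWS' [OPENING] [FORCE]. ROWS is JSON, a list of rows, each an object of numbers: "tx", "ty", "tz": the shift along the tool's x, y, z in cm; "yaw": the turn about the tool's z in rad. A call has exactly 8 rows; each row is the pose to reach, as a shift and turn from the pose commanded when the call began, along the tool's axes at that moment; what a row does not reach only later rows make up. A row lasts 1/12 s, in which the tool goes at most 41.7 mm and 7.16 degrees, less where a joint would pass 70% of its speed; a pose out of reach is approached as far as the arm can. A call with a gripper value outside its range is refused whole. OPENING is the finger opening in cm, from 0 to 8.54, set as the call begins (- or left out, the last holds). The fingers move at their own pace and stop on an object; FORCE is the grip in N (left out, the last holds). Time passes only in rows, so rows that repeat a pose let the fingers close, or fill a call up. It gives the time, the measured TCP pose, the force, the opening and the grip force at its end, in the units of the state.
- read_state(): the state, without advancing time (a new reading comes with each control period).
- imaging.grab_frame(name): name is "scene" or "top" or "wrist"; returns (picture, depth): 480x640x3 uint8, red, green, blue; 480x640 float32, m along the optical axis (not along the pixel's ray), 0 where there is no reading.
- imaging.camera_info(name): a dict with "K" (3x3 intrinsics, pixels), "world_to_cam" (4x4, takes a point from world to camera coordinates); the wrist camera has in their place "hand_eye" (4x4, takes a point from camera to tool coordinates, whose origin is the TCP and whose axes are the flange's). Camera axes: x right, y down, z forward; pixel columns grow to the right and rows downward; lengths in m; the calibration is good to about 2 mm. A picture is of the moment at which its call begins: read the wrist's pose just before it. camera_info takes no time and is no camera call.
- ticket.hand_in(): hands the job in; it is judged then, once.
Trained networks look in the newest picture that a camera, given by its name, has taken for a name from the list of things; names that differ only in an ending like _2 or _b are one class to them, and where a whole thing is asked for, a point or a joint stands for the part that bears it (a point fixed in the world has none). Each returns a list of dicts, best first, with "conf" (0 to 1); they miss things now and then, are a little off and sometimes report something else, mostly with a low value. They report only what shows in the picture. A call takes as long as a camera call. They do not tell look-alikes from the thing itself.
- imaging.recognise(camera, thing): "centre" ([x, y, z] in m, in world coordinates, good to about 4 mm: the middle of the surface that is visible of it).
The state is a dict: "t": time; "joint_positions": joint angles; "joint_velocities": joint speeds; "joint_efforts": joint torques, N m; "position": TCP position; "ee_rot": TCP orientation; "force": force on the tool from outside, world axes, zero at the start; "ft_torque": the same for the moment, N m; "opening": opening from 0.0 (shut) to 1.0 (fully open); "grip_force": force on a finger pad.
Only numpy, scipy, OpenCV 4.12 (cv2) and the standard library are available. Lean on these libraries where they do the work, as an engineer would, in place of code of your own. Each camera call takes 0.05 s, during which the arm holds its last target. There are 200 camera calls.

## Task

The taller of the two flanged camera tubes is to be gauged before it goes on the microscope: stand it flange down on the sloping plate of the bench caliper, between the two low guide rails and between the open jaws, and let go of it. Then slide the right-hand jaw along gently until the tube is shut between both jaws and the dial needle stands between the two long marks, never so hard that the needle nears the end of its scale, and leave the caliper like that. Do not disturb the other tube, the forceps or the pen.

Things in the scene. Friction and masses are not known exactly. Their poses are not given: they have to be found in the camera images.
- tube_tall: the tube to gauge: bare aluminium, flange 68 mm diameter and 10 mm thick at the foot, plain barrel 40 mm diameter above it, 80 mm tall in all, about 0.18 kg. Origin: centre of the flange's underside; z points along the barrel, away from the flange. Starts upright on the bench, flange down.
- tube_short: the other camera tube, same flange and barrel diameter but only 50 mm tall; stands upright on the bench, origin at the centre of its underside. Leave it alone.
- gauge_table: sloping grey plate of the bench caliper (fixed to the bench), 144 x 260 mm, tilted 30 degrees to face up and towards the robot. Origin on its upper surface (80 mm above the bench) midway between the guide rails; x points up the slope, y along rails and beam (robot's left at yaw 0), z square out of the plate. Rails: 74 mm apart inside (x = -37, +37 mm), 6 mm high, y = -52 to +74 mm.
- jaw_face (a point): centre of the measuring face of the sliding right-hand jaw, facing +y of gauge_table, 23.5 mm above the plate. Both jaws span 13 to 34 mm above the plate, so they pass over the flange and meet the barrel. This jaw reaches from gauge_table x = -19 to +47 mm, to a carriage on a beam at x = 59 mm.
- carriage (a joint): position (m) of the sliding right-hand jaw: 0 fully open, grows as it moves in +y of gauge_table towards the anvil, 0.100 at most. Its face lies at gauge_table y = -60 mm + this value; the anvil's face rests at y = +60 mm. The slide is stiff (about 6 N) and stays where it is left.
- thumb_block (a point): centre of the top of the black thumb block on the sliding jaw's carriage, by which the jaw is moved: 22 mm along the slide (gauge_table y), 14 mm across (gauge_table x), 30 mm tall, its top 63 mm above the plate at gauge_table x = 59 mm, 26 mm behind the jaw's face. The carriage below it is 34 mm high.
- anvil_face (a point): centre of the measuring face of the left-hand, sprung jaw (anvil), facing -y of gauge_table, 34 mm wide along x. It yields up to 7 mm against a spring of 0.8 N per mm.
- dial (a point): centre of the dial (58 mm diameter, top 44 mm above the plate) on the 34 mm high indicating head behind the anvil, gauge_table y = 78 to 122 mm.
- needle (a joint): angle (rad) of the dial needle, driven by the anvil: 0 at rest (pointing to the left), grows clockwise by 0.35 rad for each mm that the anvil is pushed in, 2.45 at the end of its scale. 1.4 points straight up the slope; the two long marks are at 0.9 and 1.9.
- forceps: steel forceps lying flat, 20 x 122 x 7 mm, origin at the centre underneath. Bystander.
- pen: green felt pen lying flat, 145 mm long, 11 mm thick, origin at the centre underneath. Bystander.
Not all that is in view belongs to the job. What is shaped like the tube_tall but blue is not meant.

How it is judged:
On the way, in this order (a step that is already met when the one before it is completed fails the run):
1. the tall tube stands flange down on the sloping plate between the rails, let go, the jaws not yet shut on it (z of tube_tall in the frame of gauge_table between -0.003 and 0.003 m and x of tube_tall in the frame of gauge_table between -0.006 and 0.006 m and y of tube_tall in the frame of gauge_table between -0.05 and 0.05 m and angle between the z axis of tube_tall and the z axis of gauge_table, either way round below 0.06 rad and contact force between the fingers and tube_tall below 0.1 N and value of joint needle below 0.6 rad), for 0.2 s.
2. the sliding jaw is pressed against the tube until the needle stands between the two long marks (value of joint needle between 0.9 and 1.9 rad and contact force between each of carriage, anvil and tube_tall above 0.5 N), for 0.3 s.
At the end, for the whole second after the job is handed in: The tall tube is at rest flange down flat on the sloping plate (within 3 mm and 0.06 rad) between the guide rails (within 6 mm of their middle), barrel touching both jaws, and the dial needle stands between the two long marks (0.9 to 1.9 rad) (all of step 2 and z of tube_tall in the frame of gauge_table between -0.003 and 0.003 m and x of tube_tall in the frame of gauge_table between -0.006 and 0.006 m and angle between the z axis of tube_tall and the z axis of gauge_table, either way round below 0.06 rad and linear speed of tube_tall below 0.01 m/s).
It fails at once if the needle is driven close to the end of its scale (value of joint needle above 2.3 rad).
It fails at once if the short tube is moved by more than 3 cm or tipped over (distance of tube_short from where it was at the start of the episode above 0.03 m or angle between tube_short's own z axis and vertical above 0.5 rad).
It fails at once if the forceps or the pen is moved by more than 3 cm (distance of any of forceps, pen from where it was at the start of the episode above 0.03 m).
It also fails if it takes over 58 s, if anything falls off the work surface, if the arm or the gripper's body presses on something with over 40 N, if the wrist force passes 120 N, or if a joint passes its speed limit or range.

## Working session

There is one attempt and no reset: what is moved stays moved. The work goes in short steps, Python scripts to look and compute and a shell command to move; the robot and the scene stay as the last step left them, time stands still between calls to the robot, and variables do not carry over. Pictures are saved under pics/ and viewed, at most 11 in all, crops included, and the job is handed in when it is done.

```bash
mkdir -p pics
cat > h.py <<'E'
import numpy as np, cv2
from cell import read_state, imaging, ticket
def grab(n,fn=None):
    s=read_state(); p,d=imaging.grab_frame(n)
    if fn: cv2.imwrite('pics/'+fn,p[:,:,::-1])
    return s,p,d
def T_cw(n,s=None):
    ci=imaging.camera_info(n)
    if n=='wrist':
        T=np.eye(4);T[:3,:3]=s['ee_rot'];T[:3,3]=s['position'];return T@np.array(ci['hand_eye']),np.array(ci['K'])
    return np.linalg.inv(np.array(ci['world_to_cam'])),np.array(ci['K'])
def cloud(n,d,s=None):
    T,K=T_cw(n,s); v,u=np.mgrid[:480,:640]
    P=np.stack([(u-K[0,2])/K[0,0]*d,(v-K[1,2])/K[1,1]*d,d],-1)
    W=P@T[:3,:3].T+T[:3,3]; W[d<=0]=np.nan; return W
E
python3 - <<'E'
from h import *
np.set_printoptions(precision=4,suppress=True)
s=read_state();print({k:np.round(v,3) for k,v in s.items()})
for n in['scene','top']:
    s,p,d=grab(n,n+'0.png')
    for t in['tube_tall','tube_short','gauge_table','jaw_face','thumb_block','anvil_face','dial','forceps','pen']:
        print(n,t,[(np.round(r['centre'],3).tolist(),round(r['conf'],2)) for r in imaging.recognise(n,t)[:4]])
    T,K=T_cw(n);print(T,K)
E
```

```text
{'t': np.float64(0.0), 'joint_positions': array([ 0.945,  0.182,  1.608,  0.   ,  1.354, -0.206]), 'joint_velocities': array([-0.002,  0.001, -0.001, -0.002, -0.001, -0.   ]), 'joint_efforts': array([ -0.001, -44.485, -35.134,  -0.   ,   0.009,  -0.   ]), 'position': array([0.234, 0.525, 0.247]), 'ee_rot': array([[-0.913,  0.408, -0.001],
       [ 0.408,  0.913, -0.001],
       [ 0.   , -0.002, -1.   ]]), 'force': array([ 0.162, -0.107, -0.204]), 'ft_torque': array([-0.041, -0.041, -0.002]), 'grip_force': np.float64(0.0), 'opening': np.float64(1.0)}
scene tube_tall [([0.327, 0.182, 0.036], 0.97), ([0.487, 0.082, 0.037], 0.89), ([0.367, 0.078, 0.033], 0.81), ([0.449, 0.178, 0.035], 0.7)]
scene tube_short [([0.62, 0.202, 0.023], 0.67)]
scene gauge_table [([0.531, -0.193, 0.097], 0.62), ([0.508, -0.13, 0.106], 0.47)]
scene jaw_face [([0.546, -0.245, 0.128], 0.96)]
scene thumb_block [([0.549, -0.245, 0.131], 0.76)]
scene anvil_face [([0.503, -0.127, 0.104], 0.64)]
scene dial [([0.529, -0.195, 0.09], 0.89)]
scene forceps [([0.499, 0.281, 0.007], 0.53)]
scene pen [([0.455, -0.401, 0.006], 
[... 214 characters left out ...]
       0.       1.    ]]
top tube_tall [([0.373, 0.088, 0.01], 0.89), ([0.339, 0.18, 0.018], 0.83), ([0.454, 0.183, 0.019], 0.67), ([0.624, 0.201, 0.008], 0.63)]
top tube_short [([0.551, -0.244, 0.138], 0.34)]
top gauge_table [([0.535, -0.184, 0.101], 0.82)]
top jaw_face [([0.552, -0.243, 0.134], 0.66)]
top thumb_block [([0.554, -0.245, 0.134], 0.66)]
top anvil_face []
top dial [([0.536, -0.186, 0.098], 0.6)]
top forceps []
top pen [([0.462, -0.393, 0.011], 0.58)]
[[-0.0032 -0.9944  0.1059  0.3775]
 [-1.      0.0037  0.0046 -0.0486]
 [-0.005  -0.1059 -0.9944  1.1969]
 [ 0.      0.      0.      1.    ]] [[440.4903   0.     318.0685]
 [  0.     440.4903 238.8908]
 [  0.       0.       1.    ]]
```

View pics/scene0.png

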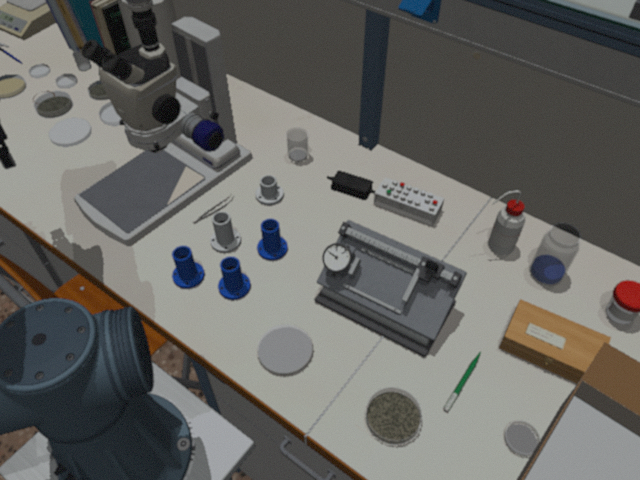

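View pics/top0.png

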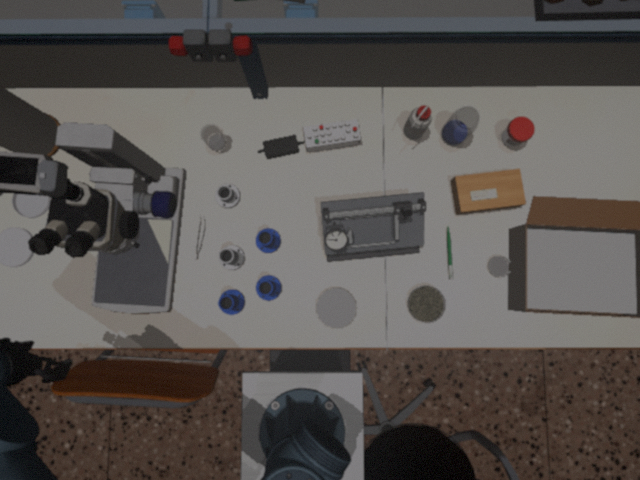

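The scene view shows the bare tall tube at (223,232), the short one at (268,188) and three blue look-alikes at about (187,268), (233,278) and (271,240). The caliper is around (390,285), with the dial at (338,258) and the thumb block at (432,270). Top view: tall tube (231,258), dial (337,240), thumb block (404,210). Next I measure the tube and the gauge frame from the depth data.

```bash
cat > m.py <<'E'
from h import *
from scipy.optimize import least_squares
np.set_printoptions(precision=4,suppress=True)
C={n:cloud(n,grab(n)[2]) for n in['scene','top']}
for n,W in C.items():
    P=W.reshape(-1,3);P=P[~np.isnan(P).any(1)]
    Q=P[(np.hypot(P[:,0]-.455,P[:,1]-.18)<.045)&(P[:,2]>.004)]
    t=Q[Q[:,2]>.073]; print(n,'tall top',len(t),t.mean(0) if len(t) else 0, 'zmax',np.percentile(Q[:,2],[50,98]))
    b=Q[(Q[:,2]>.015)&(Q[:,2]<.074)]
    if len(b)>20:
        f=least_squares(lambda c:np.hypot(b[:,0]-c[0],b[:,1]-c[1])-.02,[.455,.18],loss='soft_l1',f_scale=.002);print(' barrel',f.x,len(b))
    fl=Q[(Q[:,2]>.006)&(Q[:,2]<.0135)]; print(' flange',len(fl),(fl.min(0)+fl.max(0))/2,np.ptp(fl,axis=0))
    # gauge plate
    G=P[(abs(P[:,0]-.53)<.13)&(abs(P[:,1]+.185)<.17)&(P[:,2]>.01)]
    best=None;rng=np.random.default_rng(0)
    for _ in range(1500):
        a,b_,c=G[rng.choice(len(G),3,False)];nn=np.cross(b_-a,c-a);l=np.linalg.norm(nn)
        if l<1e-5: continue
        nn/=l;nn*=np.sign(nn[2])
        if abs(nn[2]-.866)>.08: continue
        k=(abs((G-a)@nn)<.002).sum()
        if best is None or k>best[0]: best=(k,a,nn)
    I=G[abs((G-best[1])@best[2])<.003];c=I.mean(0);nn=np.linalg.svd(I-c)[2][2];nn*=np.sign(nn[2])
    print(n,'plane n',nn,'c',c,len(I),'tilt',np.degrees(np.arccos(nn[2])),'yaw',np.degrees(np.arctan2(-nn[1],-nn[0])))
    yw=np.arctan2(-nn[1],-nn[0]);y=np.array([-np.sin(yw),np.cos(yw),0]);x=np.cross(y,nn)
    L=(I-c)@np.c_[x,y]; r=cv2.minAreaRect((L*1000).astype(np.float32));print(' rect mm',r)
    np.savez(n+'_g.npz',G=G,n=nn,c=c,x=x,y=y)
E
python3 m.py
```

```text
scene tall top 138 [0.4552 0.1897 0.078 ] zmax [0.0356 0.081 ]
 barrel [0.4561 0.1908] 428
 flange 297 [0.4561 0.1892 0.0097] [0.0692 0.0689 0.0072]
scene plane n [-0.4984 -0.0464  0.8657] c [ 0.5275 -0.2024  0.0812] 5740 tilt 30.0378726256678 yaw 5.315050825653406
 rect mm ((8.707542419433594, 16.942230224609375), (143.99920654296875, 259.6593933105469), 0.1259465217590332)
top tall top 83 [0.4559 0.1901 0.0798] zmax [0.017  0.0823]
 barrel [0.456  0.1866] 188
 flange 204 [0.4557 0.1789 0.0099] [0.0652 0.0858 0.0072]
top plane n [-0.5002 -0.0474  0.8646] c [ 0.5329 -0.1956  0.086 ] 2999 tilt 30.160449843231394 yaw 5.41653381395496
 rect mm ((1.8965530395507812, 10.626991271972656), (259.79656982421875, 145.42823791503906), 89.84636688232422)
```

```bash
cat > g.py <<'E'
from h import *
np.set_printoptions(precision=4,suppress=True)
off={'scene':(.0087,.0169),'top':(.0019,.0106)}
for n in off:
    z=np.load(n+'_g.npz');R=np.c_[z['x'],z['y'],z['n']];o=z['c']+off[n][0]*z['x']+off[n][1]*z['y']
    L=(z['G']-o)@R*1000
    print(n,'rect centre',o)
    def box(h0,h1,xr,yr,name):
        q=L[(L[:,2]>h0)&(L[:,2]<h1)&(L[:,0]>xr[0])&(L[:,0]<xr[1])&(L[:,1]>yr[0])&(L[:,1]<yr[1])]
        if len(q): print(' ',name,len(q),'x',np.percentile(q[:,0],[1,50,99]),'y',np.percentile(q[:,1],[1,50,99]),'z',np.percentile(q[:,2],[2,98]))
    box(57,70,(-80,90),(-140,0),'thumb top')
    box(40,49,(-90,90),(50,140),'dial')
    box(4,8,(-60,0),(-45,50),'lower rail')
    box(4,8,(0,60),(-45,50),'upper rail')
    box(28,38,(-40,30),(-90,-30),'R jaw top')
    box(28,38,(-40,30),(30,76),'anvil top')
    for h in [(3,10)]:
        q=L[(L[:,2]>h[0])&(L[:,2]<h[1])&(abs(L[:,1])<40)];print(np.histogram(q[:,0],np.arange(-80,80,4)))
E
python3 g.py
```

```text
scene rect centre [ 0.5334 -0.1848  0.0856]
  thumb top 93 x [40.2008 46.4034 53.6166] y [-84.1497 -73.2618 -62.7596] z [57.9633 66.3812]
  dial 575 x [-39.3458 -12.5915  14.9291] y [ 71.8714  99.6173 127.0269] z [40.1067 47.0055]
  lower rail 144 x [-56.7794 -51.1417  -3.6386] y [-44.3452   2.295   49.0964] z [4.1912 7.6345]
  upper rail 131 x [ 1.4543 27.6936 40.5945] y [-41.943    0.5914  48.332 ] z [4.0503 7.8477]
  R jaw top 243 x [-30.4136   9.326   29.8276] y [-76.4073 -54.3728 -47.2301] z [28.837  37.4033]
  anvil top 89 x [-29.0647 -13.1566   4.4762] y [59.3185 63.7911 73.677 ] z [28.4598 36.1881]
(array([ 0,  0,  4, 10,  8,  6, 60, 59,  9,  7,  6,  9,  7,  8,  4,  8,  3,
        6,  4,  8, 10,  7,  3,  6,  6,  8, 62, 56, 12,  5,  4,  0,  0,  0,
        5,  7,  7,  2,  0]), array([-80, -76, -72, -68, -64, -60, -56, -52, -48, -44, -40, -36, -32,
       -28, -24, -20, -16, -12,  -8,  -4,   0,   4,   8,  12,  16,  20,
        24,  28,  32,  36,  40,  44,  48,  52,  56,  60,  64,  68,  72,
        76]))
top rect centre [ 0.5335 -0.1849  0.087 ]
  thumb top 59 x [40.7372 48.082  
[... 243 characters left out ...]
8227]
  upper rail 79 x [ 9.4883 27.3315 50.1072] y [-43.4227  -5.7217  49.3342] z [4.0916 7.7422]
  R jaw top 122 x [-30.4624   8.0451  29.1946] y [-74.708  -52.6735 -47.0958] z [30.3628 37.0992]
  anvil top 46 x [-29.5241 -13.2059   5.3914] y [60.2872 64.5556 71.0428] z [30.9271 37.6727]
(array([ 0,  0,  2,  4,  0,  1, 35, 37,  2,  7,  2,  5,  1,  0,  4,  4,  6,
        2,  3,  3,  2,  4,  3,  3,  3,  4, 39, 32,  0,  0,  0,  0,  3,  0,
        1,  1,  3,  1,  0]), array([-80, -76, -72, -68, -64, -60, -56, -52, -48, -44, -40, -36, -32,
       -28, -24, -20, -16, -12,  -8,  -4,   0,   4,   8,  12,  16,  20,
        24,  28,  32,  36,  40,  44,  48,  52,  56,  60,  64,  68,  72,
        76]))
```

```bash
python3 -m crank '[{"tx":-1.5,"ty":-2,"yaw":-0.05},{"tx":-3.5,"ty":-5,"yaw":-0.13},{"tx":-6,"ty":-8.2,"yaw":-0.22},{"tx":-8.5,"ty":-11.5,"yaw":-0.31},{"tx":-11,"ty":-15,"yaw":-0.4},{"tx":-12.8,"ty":-17.8,"yaw":-0.48},{"tx":-13.4,"ty":-18.7,"yaw":-0.515},{"tx":-13.4,"ty":-18.7,"yaw":-0.515}]' 8.5 20
python3 - <<'E'
from h import *
s=read_state();R=s['ee_rot'];print(R)
d=np.array([.456,.190,.14])-s['position'];print(s['position'],R.T@d*100, np.degrees(np.arctan2(R[1,1],R[0,1])))
E
```

```text
[[-9.13157898e-01  4.07606000e-01 -3.50231676e-05]
 [ 4.07606000e-01  9.13157899e-01  1.78899834e-05]
 [ 3.92737467e-05  2.06072640e-06 -9.99999999e-01]]
[0.23434924 0.52509006 0.24829126] [-33.89911096 -21.56441791  10.82775034] 65.94546405688969schema error: expected keys tx, ty, tz, yaw
```

```bash
python3 -m crank '[{"tx":-1.5,"ty":-2,"tz":0,"yaw":-0.05},{"tx":-3.5,"ty":-5,"tz":0,"yaw":-0.13},{"tx":-6,"ty":-8.2,"tz":0,"yaw":-0.22},{"tx":-8.5,"ty":-11.5,"tz":0,"yaw":-0.31},{"tx":-11,"ty":-15,"tz":0,"yaw":-0.4},{"tx":-12.8,"ty":-17.8,"tz":0,"yaw":-0.48},{"tx":-13.4,"ty":-18.7,"tz":0,"yaw":-0.515},{"tx":-13.4,"ty":-18.7,"tz":0,"yaw":-0.515}]' 8.5 20
cat > to.py <<'E'
import sys
from h import *
np.set_printoptions(precision=4,suppress=True)
s=read_state();R=s['ee_rot'];d=np.array(list(map(float,sys.argv[1:4])))-s['position']
print('t',s['t'],s['position'],'go cm',R.T@d*100,'yang',np.degrees(np.arctan2(R[1,1],R[0,1])),'F',s['force'],'j',s['joint_positions'])
E
python3 to.py .456 .190 .14
```

```text
t: 1.77
position: [0.281, 0.2977, 0.2485]
ee_rot: [[-0.996, -0.093, 0.001], [-0.093, 0.996, -0.0], [-0.001, -0.0, -1.0]]
force: [-0.2, -0.3, 0.0]
opening: 0.997
grip_force: 0.0
t 1.7667 [0.281  0.2977 0.2485] go cm [-16.4131 -12.3469  10.8699] yang 95.33164248973877 F [-0.1519 -0.342   0.0419] j [ 0.5228 -0.2148  1.9961 -0.0006  1.3595 -1.1409]
```

```bash
python3 -m crank '[{"tx":-2,"ty":-1.5,"tz":0,"yaw":0},{"tx":-5,"ty":-4,"tz":1,"yaw":0},{"tx":-8,"ty":-6.2,"tz":3,"yaw":0},{"tx":-11.2,"ty":-8.5,"tz":5,"yaw":0},{"tx":-14,"ty":-10.6,"tz":8,"yaw":0},{"tx":-16,"ty":-12,"tz":10,"yaw":0},{"tx":-16.4,"ty":-12.35,"tz":10.9,"yaw":0},{"tx":-16.4,"ty":-12.35,"tz":10.9,"yaw":0}]'
python3 - <<'E'
from h import *
np.set_printoptions(precision=4,suppress=True)
s,p,d=grab('wrist','w1.png')
W=cloud('wrist',d,s).reshape(-1,3);W=W[~np.isnan(W).any(1)]
Q=W[np.hypot(W[:,0]-.456,W[:,1]-.19)<.05]
t=Q[(Q[:,2]>.074)&(Q[:,2]<.09)];print(len(t),t.mean(0) if len(t) else 0,(t.min(0)+t.max(0))/2 if len(t) else 0)
b=Q[(Q[:,2]>.006)&(Q[:,2]<.013)];print('flange',len(b),b.min(0) if len(b) else 0,b.max(0) if len(b) else 0)
print(imaging.recognise('wrist','tube_tall'))
E
python3 to.py .456 .190 .058
```

```text
t: 2.43
position: [0.455, 0.1917, 0.1364]
ee_rot: [[-0.996, -0.092, -0.005], [-0.092, 0.996, -0.001], [0.005, -0.0, -1.0]]
force: [-1.0, -0.3, 0.4]
opening: 0.999
grip_force: 0.0
1861 [0.4547 0.1913 0.0789] [0.4556 0.1914 0.0778]
flange 3050 [0.4216 0.1573 0.0061] [0.4792 0.2253 0.013 ]
[{'centre': [0.4478, 0.1956, 0.0545], 'conf': 0.8}, {'centre': [0.3383, 0.1893, 0.0539], 'conf': 0.71}, {'centre': [0.4888, 0.101, 0.0441], 'conf': 0.6}, {'centre': [0.6053, 0.2066, 0.0092], 'conf': 0.44}]
t 2.5333 [0.4549 0.1932 0.1392] go cm [-0.0915 -0.333   8.1185] yang 95.43144721001109 F [0.0692 0.041  0.0122] j [ 0.1606  0.1338  1.9007  0.0006  1.1085 -1.5052]
```

View pics/w1.png

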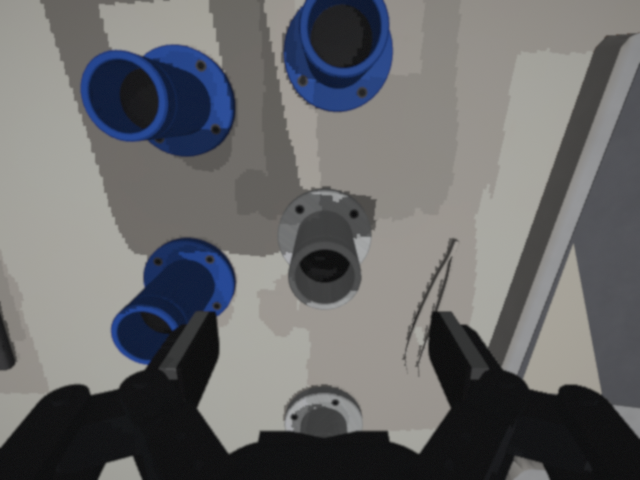

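```bash
python3 -m crank '[{"tx":-0.1,"ty":-0.25,"tz":1.5,"yaw":0},{"tx":-0.1,"ty":-0.25,"tz":3.5,"yaw":0},{"tx":-0.1,"ty":-0.25,"tz":5.5,"yaw":0},{"tx":-0.1,"ty":-0.25,"tz":7.2,"yaw":0},{"tx":-0.1,"ty":-0.25,"tz":8.1,"yaw":0},{"tx":-0.1,"ty":-0.25,"tz":8.4,"yaw":0},{"tx":-0.1,"ty":-0.25,"tz":8.4,"yaw":0},{"tx":-0.1,"ty":-0.25,"tz":8.4,"yaw":0}]'; python3 -m crank '[{"tx":0,"ty":0,"tz":0,"yaw":0},{"tx":0,"ty":0,"tz":0,"yaw":0},{"tx":0,"ty":0,"tz":0,"yaw":0},{"tx":0,"ty":0,"tz":0,"yaw":0},{"tx":0,"ty":0,"tz":0,"yaw":0},{"tx":0,"ty":0,"tz":0,"yaw":0},{"tx":0,"ty":0,"tz":0,"yaw":0},{"tx":0,"ty":0,"tz":0,"yaw":0}]' 3 25; python3 to.py .4943 -.1825 .22
```

```text
t: 3.2
position: [0.4574, 0.1907, 0.0566]
ee_rot: [[-0.995, -0.096, 0.002], [-0.096, 0.995, 0.0], [-0.002, 0.0, -1.0]]
force: [0.9, 0.2, 0.2]
opening: 0.997
grip_force: 0.0
t: 3.87
position: [0.4572, 0.1902, 0.056]
ee_rot: [[-0.995, -0.095, 0.001], [-0.095, 0.995, 0.0], [-0.001, 0.0, -1.0]]
force: [-1.1, 1.3, 5.7]
opening: 0.46
grip_force: 24.8
t 3.8667 [0.4572 0.1902 0.056 ] go cm [ -0.1732 -37.4468 -16.4174] yang 95.44302754927205 F [-1.1469  1.3329  5.7409] j [ 0.1538  0.2778  1.936   0.0004  0.9268 -1.5122]
```

```bash
python3 -m crank '[{"tx":0,"ty":0,"tz":-1,"yaw":0},{"tx":0,"ty":0,"tz":-3,"yaw":0},{"tx":0,"ty":0,"tz":-6,"yaw":0},{"tx":0,"ty":0,"tz":-9,"yaw":0},{"tx":0,"ty":-1.5,"tz":-12,"yaw":0},{"tx":0,"ty":-4,"tz":-14.5,"yaw":0},{"tx":0,"ty":-7,"tz":-16,"yaw":0},{"tx":0,"ty":-10,"tz":-16.4,"yaw":0}]'; python3 -m crank '[{"tx":0,"ty":-3.5,"tz":0,"yaw":0},{"tx":0,"ty":-7,"tz":0,"yaw":0},{"tx":0,"ty":-10.5,"tz":0,"yaw":0},{"tx":0,"ty":-14,"tz":0,"yaw":0},{"tx":0,"ty":-17.5,"tz":0,"yaw":0},{"tx":0,"ty":-21,"tz":0,"yaw":0},{"tx":0,"ty":-24,"tz":0,"yaw":0},{"tx":0,"ty":-26,"tz":0,"yaw":0}]';python3 -m crank '[{"tx":0,"ty":-1,"tz":0,"yaw":0},{"tx":0,"ty":-1.4,"tz":0,"yaw":0},{"tx":0,"ty":-1.4,"tz":0,"yaw":0},{"tx":0,"ty":-1.4,"tz":0,"yaw":0},{"tx":0,"ty":-1.4,"tz":0,"yaw":0},{"tx":0,"ty":-1.4,"tz":0,"yaw":0},{"tx":0,"ty":-1.4,"tz":0,"yaw":0},{"tx":0,"ty":-1.4,"tz":0,"yaw":0}]'; python3 to.py .4943 -.1825 .16;python3 -c "
from h import *
s,p,d=grab('wrist','w2.png')"
```

```text
t: 4.53
position: [0.4675, 0.0895, 0.223]
ee_rot: [[-0.995, -0.097, 0.006], [-0.097, 0.995, -0.001], [-0.005, -0.001, -1.0]]
force: [1.7, 0.1, -2.0]
opening: 0.458
grip_force: 26.1
t: 5.2
position: [0.4904, -0.1713, 0.2194]
ee_rot: [[-0.996, -0.093, -0.001], [-0.093, 0.996, -0.001], [0.001, -0.001, -1.0]]
force: [0.5, 1.0, -2.2]
opening: 0.461
grip_force: 26.1
t: 5.87
position: [0.4924, -0.1816, 0.2194]
ee_rot: [[-0.995, -0.096, 0.0], [-0.096, 0.995, -0.0], [-0.0, -0.0, -1.0]]
force: [0.3, 0.6, -1.9]
opening: 0.465
grip_force: 26.1
t 5.8667 [ 0.4924 -0.1816  0.2194] go cm [-0.1815 -0.1048  5.9382] yang 95.51818797917385 F [ 0.3325  0.5774 -1.9357] j [-0.5798  0.097   1.7621  0.0001  1.2824 -2.2469]
```

View pics/w2.png

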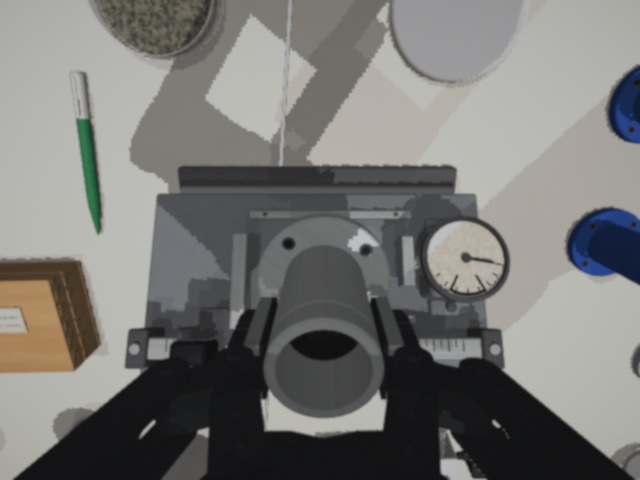

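```bash
python3 -m crank '[{"tx":-0.1,"ty":-0.1,"tz":1,"yaw":0},{"tx":-0.2,"ty":-0.1,"tz":2.5,"yaw":0},{"tx":-0.2,"ty":-0.1,"tz":4,"yaw":0},{"tx":-0.2,"ty":-0.1,"tz":5.5,"yaw":0},{"tx":-0.2,"ty":-0.1,"tz":6.5,"yaw":0},{"tx":-0.2,"ty":-0.1,"tz":7.2,"yaw":0},{"tx":-0.2,"ty":-0.1,"tz":7.4,"yaw":0},{"tx":-0.2,"ty":-0.1,"tz":7.4,"yaw":0}]' - 20; python3 -m crank '[{"tx":0,"ty":0,"tz":0.2,"yaw":0},{"tx":0,"ty":0,"tz":0.4,"yaw":0},{"tx":0,"ty":0,"tz":0.6,"yaw":0},{"tx":0,"ty":0,"tz":0.7,"yaw":0},{"tx":0,"ty":0,"tz":0.8,"yaw":0},{"tx":0,"ty":0,"tz":0.9,"yaw":0},{"tx":0,"ty":0,"tz":1.0,"yaw":0},{"tx":0,"ty":0,"tz":1.0,"yaw":0}]';python3 to.py .4943 -.1825 .128
```

```text
t: 6.58
position: [0.4942, -0.1831, 0.1448]
ee_rot: [[-0.995, -0.095, -0.001], [-0.095, 0.995, 0.0], [0.001, 0.001, -1.0]]
force: [-0.4, -0.3, -2.4]
opening: 0.462
grip_force: 26.1
t: 7.25
position: [0.4949, -0.1836, 0.138]
ee_rot: [[-0.995, -0.095, 0.001], [-0.095, 0.995, -0.001], [-0.001, -0.001, -1.0]]
force: [-7.9, 3.0, 17.8]
opening: 0.457
grip_force: 28.0
t 7.25 [ 0.4949 -0.1836  0.138 ] go cm [0.0537 0.1183 1.0042] yang 95.47808745862095 F [-7.9462  2.9906 17.8254] j [-0.5801  0.2051  1.8197 -0.0004  1.1153 -2.2463]
```

```bash
cat > tube.py <<'E'
from h import *
from scipy.optimize import least_squares
np.set_printoptions(precision=4,suppress=True)
O=np.array([.5231,-.1859,.080]);yw=np.radians(5.37);y=np.array([-np.sin(yw),np.cos(yw),0]);n=np.array([-.5*np.cos(yw),-.5*np.sin(yw),.866]);x=np.cross(y,n);R=np.c_[x,y,n]
def meas(n,th0=0.):
    s,p,d=grab(n);L=(cloud(n,d,s).reshape(-1,3)-O)@R;L=L[~np.isnan(L).any(1)]
    return L,p
def fit(L,y0,th0):
    # barrel cylinder r20: passes base (bx,by,0) tilt th in xz, ph in yz
    def ax(q): a=np.array([np.sin(q[2]),q[3],np.cos(q[2])]);return a/np.linalg.norm(a)
    q=np.array([0,y0,th0,0.]); 
    for it in range(8):
        a=ax(q);v=L-[q[0],q[1],0];h=v@a;r=np.linalg.norm(v-np.outer(h,a),axis=1)
        tol=.012 if it<3 else .005
        m=(h>.036)&(h<.078)&(abs(r-.02)<tol)
        B=L[m]
        if len(B)<20: return q,len(B)
        def f(q):
            a=ax(q);v=B-[q[0],q[1],0];return np.linalg.norm(v-np.outer(v@a,a),axis=1)-.02
        q=least_squares(f,q,loss='soft_l1',f_scale=.001).x
    return q,len(B)
if __name__=='__main__':
    import sys
    for c in['scene','top','wrist']:
        L,_=meas(c)
        for th in map(float,sys.argv[2:]): print(c,th,fit(L,float(sys.argv[1]),th))
E
python3 tube.py .005 0 .25 .5; python3 -c "
from h import *
s,p,d=grab('scene');cv2.imwrite('pics/s1.png',cv2.resize(p[200:360,280:500,::-1],None,fx=3.4,fy=3.4,interpolation=cv2.INTER_CUBIC))"
```

```text
scene 0.0 (array([-0.0287,  0.0051,  0.4571, -0.0169]), 342)
scene 0.25 (array([-0.0287,  0.0051,  0.4571, -0.0169]), 342)
scene 0.5 (array([ 0.1684, -0.1511, -1.4323,  0.8177]), 0)
top 0.0 (array([0.   , 0.005, 0.   , 0.   ]), 18)
top 0.25 (array([0.   , 0.005, 0.25 , 0.   ]), 6)
top 0.5 (array([0.   , 0.005, 0.5  , 0.   ]), 0)
wrist 0.0 (array([-0.0271,  0.0043,  0.4004, -0.0047]), 5991)
wrist 0.25 (array([-0.0271,  0.0043,  0.4005, -0.0057]), 5989)
wrist 0.5 (array([ -0.0011,  -6.9564,   0.5441, 112.5006]), 0)
```

View pics/s1.png

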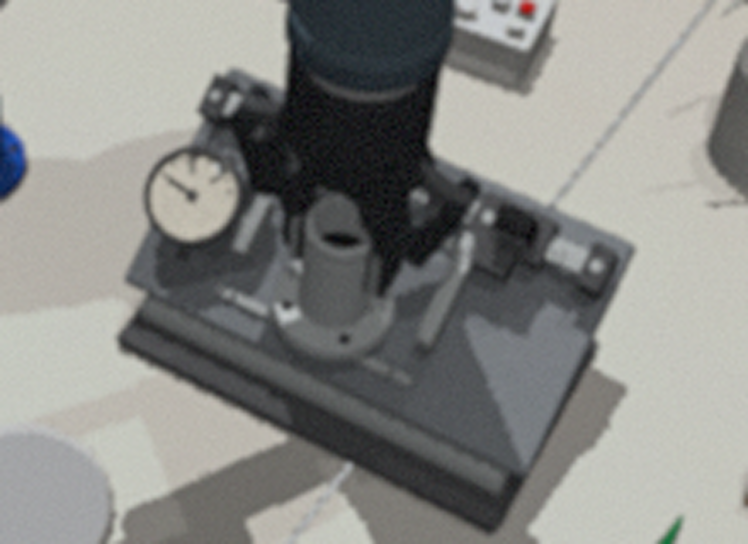

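```bash
python3 -m crank '[{"tx":0,"ty":0,"tz":0.1,"yaw":0},{"tx":0,"ty":0,"tz":0.15,"yaw":0},{"tx":0,"ty":0,"tz":0.2,"yaw":0},{"tx":0,"ty":0,"tz":0.25,"yaw":0},{"tx":0,"ty":0,"tz":0.3,"yaw":0},{"tx":0,"ty":0,"tz":0.35,"yaw":0},{"tx":0,"ty":0,"tz":0.4,"yaw":0},{"tx":0,"ty":0,"tz":0.4,"yaw":0}]';python3 tube.py .005 .4 .2; python3 to.py .4943 -.1825 .128
```

```text
t: 8.12
position: [0.4947, -0.1846, 0.1361]
ee_rot: [[-0.995, -0.096, 0.001], [-0.096, 0.995, -0.003], [-0.0, -0.003, -1.0]]
force: [-15.7, 3.1, 33.8]
opening: 0.46
grip_force: 30.0
scene 0.4 (array([ 2.0586,  0.3586, -1.5624, -0.2176]), 0)
scene 0.2 (array([-0.0289,  0.0081,  0.4456, -0.0965]), 352)
top 0.4 (array([0.   , 0.005, 0.4  , 0.   ]), 0)
top 0.2 (array([0.   , 0.005, 0.2  , 0.   ]), 9)
wrist 0.4 (array([ 0.0257, -2.1574,  0.0566, 40.0817]), 0)
wrist 0.2 (array([-0.0265,  0.0035,  0.3742, -0.0058]), 6182)
t 8.2667 [ 0.4947 -0.1846  0.1361] go cm [0.0225 0.2138 0.8075] yang 95.49478622808466 F [-16.8564   2.4619  33.4932] j [-0.5807  0.2081  1.8207 -0.0026  1.1105 -2.2463]
```

```bash
python3 -m crank '[{"tx":0,"ty":0.1,"tz":-0.6,"yaw":0},{"tx":-0.3,"ty":0.1,"tz":-1.2,"yaw":0},{"tx":-0.8,"ty":0.1,"tz":-1.7,"yaw":0},{"tx":-1.4,"ty":0.1,"tz":-2,"yaw":0},{"tx":-1.8,"ty":0.1,"tz":-2,"yaw":0},{"tx":-2,"ty":0.1,"tz":-2,"yaw":0},{"tx":-2,"ty":0.1,"tz":-2,"yaw":0},{"tx":-2,"ty":0.1,"tz":-2,"yaw":0}]';python3 tube.py .005 .35 .2; python3 to.py .4943 -.1825 .128
cat > rim.py <<'E'
from tube import *
L,p=meas('wrist')
for bx,th in[(-.02,.3),(-.01,.3),(0.,.3),(-.02,.15),(0,.1),(0,0)]:
    a=np.array([np.sin(th),0,np.cos(th)])
    q,k=fit(L-[bx,0,0],.004,th)
    if k>1000 and abs(q[3])<.1: 
        b=q[0]+bx;t=q[2];cz=.034*np.sin(t)
        print('axis x',b,'y',q[1],'tilt',t,q[3],'rim if touching x',b+cz*np.tan(t)+.034*np.cos(t),k);break
E
python3 rim.py
```

```text
t: 8.93
position: [0.514, -0.1799, 0.1506]
ee_rot: [[-0.995, -0.095, -0.001], [-0.095, 0.995, 0.001], [0.001, 0.001, -1.0]]
force: [0.2, 0.7, -3.4]
opening: 0.458
grip_force: 26.6
scene 0.35 (array([-0.0072,  0.0087,  0.4603, -0.0484]), 344)
scene 0.2 (array([-0.0072,  0.0087,  0.4603, -0.0484]), 344)
top 0.35 (array([-0.0129,  0.0053,  0.5356,  0.0022]), 25)
top 0.2 (array([-13.6199, -12.7839,   1.5693,   0.9402]), 0)
wrist 0.35 (array([-0.0045,  0.0065,  0.3864, -0.0101]), 5371)
wrist 0.2 (array([-0.0045,  0.0065,  0.3864, -0.0101]), 5371)
t 9.0833 [ 0.5139 -0.1801  0.1508] go cm [ 1.968  -0.0535  2.2864] yang 95.45299253165796 F [ 0.715   0.4501 -2.4016] j [-0.5552  0.2233  1.7678 -0.      1.1514 -2.2211]
axis x -0.0047073831635477785 y 0.00730423927616411 tilt 0.3906180713981576 -0.02908886290960925 rim if touching x 0.032062336424987195 5308
```

```bash
python3 -m crank '[{"tx":-0.1,"ty":0,"tz":0.1,"yaw":0},{"tx":-0.2,"ty":0,"tz":0.2,"yaw":0},{"tx":-0.2,"ty":0,"tz":0.3,"yaw":0},{"tx":-0.2,"ty":0,"tz":0.4,"yaw":0},{"tx":-0.2,"ty":0,"tz":0.5,"yaw":0},{"tx":-0.2,"ty":0,"tz":0.6,"yaw":0},{"tx":-0.2,"ty":0,"tz":0.7,"yaw":0},{"tx":-0.2,"ty":0,"tz":0.7,"yaw":0}]';python3 rim.py; python3 to.py .4943 -.1825 .128
```

```text
t: 9.8
position: [0.5159, -0.1807, 0.1484]
ee_rot: [[-0.995, -0.096, -0.001], [-0.096, 0.995, -0.001], [0.001, -0.001, -1.0]]
force: [-16.8, 3.5, 29.9]
opening: 0.46
grip_force: 30.2
axis x -0.002114608430348882 y 0.005625152711721259 tilt 0.37766652528129496 -0.00834040435306131 rim if touching x 0.03446310968923405 6199
t 9.85 [ 0.5159 -0.1807  0.1484] go cm [2.1619 0.0319 2.0396] yang 95.49728140477592 F [-16.0671   4.3451  30.3023] j [-0.5531  0.2307  1.7644 -0.002   1.1465 -2.219 ]
```

```bash
python3 -m crank '[{"tx":0,"ty":0,"tz":-0.1,"yaw":0},{"tx":0,"ty":0,"tz":-0.2,"yaw":0},{"tx":0,"ty":0,"tz":-0.3,"yaw":0},{"tx":0,"ty":0,"tz":-0.3,"yaw":0},{"tx":0,"ty":0,"tz":-0.3,"yaw":0},{"tx":0,"ty":0,"tz":-0.3,"yaw":0},{"tx":0,"ty":0,"tz":-0.3,"yaw":0},{"tx":0,"ty":0,"tz":-0.3,"yaw":0}]' 3.95;python3 rim.py; python3 to.py .4943 -.1825 .128
```

```text
t: 10.52
position: [0.5159, -0.1805, 0.1489]
ee_rot: [[-0.995, -0.095, -0.001], [-0.095, 0.995, -0.001], [0.001, -0.001, -1.0]]
force: [-8.0, 0.2, 11.3]
opening: 0.464
grip_force: 19.7
axis x -0.002312659790189124 y 0.005724727177941139 tilt 0.3815246765620058 -0.006892130787172169 rim if touching x 0.0343214016671408 6063
t 10.5667 [ 0.5159 -0.1805  0.1489] go cm [2.1683 0.005  2.0913] yang 95.46950686658383 F [-8.309   0.8439 11.1367] j [-0.5531  0.2298  1.7642 -0.0012  1.1476 -2.2189]
```

```bash
python3 -m crank '[{"tx":0.2,"ty":0,"tz":0.2,"yaw":0},{"tx":0.45,"ty":0,"tz":0.45,"yaw":0},{"tx":0.7,"ty":0,"tz":0.65,"yaw":0},{"tx":0.9,"ty":0,"tz":0.85,"yaw":0},{"tx":1.0,"ty":0,"tz":0.95,"yaw":0},{"tx":1.0,"ty":0,"tz":1.0,"yaw":0},{"tx":1.0,"ty":0,"tz":1.0,"yaw":0},{"tx":1.0,"ty":0,"tz":1.0,"yaw":0}]' 4.02;python3 rim.py; python3 to.py .4943 -.1825 .128
```

```text
t: 11.23
position: [0.5063, -0.1811, 0.1373]
ee_rot: [[-0.995, -0.095, 0.0], [-0.095, 0.995, -0.0], [-0.0, -0.0, -1.0]]
force: [-0.5, -0.6, 0.3]
opening: 0.47
grip_force: 0.5
t 11.2833 [ 0.5063 -0.1811  0.1373] go cm [ 1.2035 -0.026   0.9275] yang 95.45293288753798 F [-0.3699 -1.0813 -0.0285] j [-0.5644  0.2274  1.7943 -0.0001  1.1199 -2.2303]
```

Run:
```python
from tube import *
for c in['wrist','scene']:
    L,p=meas(c)
    for bx in(-.01,-.003,.004):
        for th in (0,.1,-.1):
            q,k=fit(L-[bx,0,0],.004,th)
            if k>150: print(c,q+[bx,0,0,0],k)
    # flange top ring heights
    m=(abs(L[:,0])<.045)&(abs(L[:,1]-.005)<.045)&(L[:,2]>.007)&(L[:,2]<.013);q=L[m];print(len(q),np.percentile(q,[1,99],axis=0)) 
s,p,d=grab('scene');cv2.imwrite('pics/s2.png',cv2.resize(p[200:360,280:500,::-1],None,fx=3.4,fy=3.4,interpolation=cv2.INTER_CUBIC))
```

```text
2452 [[-0.0427 -0.0326  0.007 ]
 [ 0.0406  0.0418  0.012 ]]
scene [-0.0536  0.0709  0.5799 -1.9233] 225
371 [[-0.0422 -0.035   0.0071]
 [ 0.0402  0.0382  0.0128]]
```

View pics/s2.png

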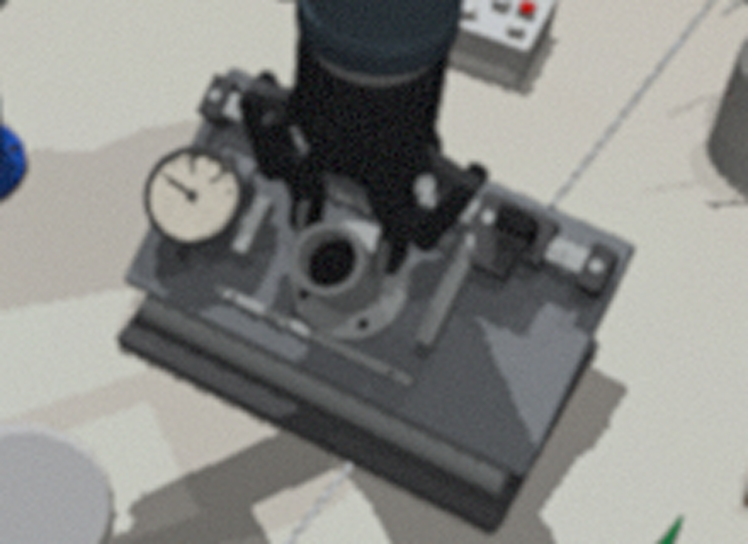

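```bash
python3 -m crank '[{"tx":0,"ty":0,"tz":0,"yaw":0},{"tx":0,"ty":0,"tz":0,"yaw":0},{"tx":0,"ty":0,"tz":0,"yaw":0},{"tx":0,"ty":0,"tz":0,"yaw":0},{"tx":0,"ty":0,"tz":-1,"yaw":0},{"tx":0,"ty":0,"tz":-3,"yaw":0},{"tx":0,"ty":0,"tz":-6,"yaw":0},{"tx":0,"ty":0,"tz":-9,"yaw":0}]' 5.4;python3 -m crank '[{"tx":0,"ty":0,"tz":-2,"yaw":0},{"tx":0,"ty":0,"tz":-2.5,"yaw":0},{"tx":0,"ty":0,"tz":-2.5,"yaw":0},{"tx":0,"ty":0,"tz":-2.5,"yaw":0},{"tx":0,"ty":0,"tz":-2.5,"yaw":0},{"tx":0,"ty":0,"tz":-2.5,"yaw":0},{"tx":0,"ty":0,"tz":-2.5,"yaw":0},{"tx":0,"ty":0,"tz":-2.5,"yaw":0}]' 0; python3 to.py .4943 -.1825 .128
python3 - <<'E'
from tube import *
for c in['wrist','scene','top']:
    L,p=meas(c)
    m=(abs(L[:,0])<.035)&(abs(L[:,1]-.005)<.035)&(L[:,2]>.073)&(L[:,2]<.09);q=L[m];print(c,'ring',len(q),(np.percentile(q,[2,98],axis=0)),q[:,2].mean())
    A=np.c_[q[:,:2],np.ones(len(q))];print(' slope',np.linalg.lstsq(A,q[:,2],rcond=None)[0])
    m=(abs(L[:,0]-.059)<.015)&(abs(L[:,1]+.075)<.025)&(L[:,2]>.057)&(L[:,2]<.070);q=L[m];print(' thumb',len(q),(np.percentile(q,[2,98],axis=0)) if len(q) else '')
s,p,d=grab('wrist','w3.png')
E
```

```text
t: 12.1
position: [0.5056, -0.1806, 0.2282]
ee_rot: [[-0.995, -0.095, -0.002], [-0.095, 0.995, 0.001], [0.002, 0.001, -1.0]]
force: [1.0, 0.2, 0.3]
opening: 0.636
grip_force: 0.0
t: 12.77
position: [0.5058, -0.1808, 0.2513]
ee_rot: [[-0.995, -0.095, -0.002], [-0.095, 0.995, 0.001], [0.001, 0.001, -1.0]]
force: [0.1, -0.1, -0.1]
opening: -0.001
grip_force: 0.0
t 12.7667 [ 0.5058 -0.1808  0.2513] go cm [ 1.1457 -0.0731 12.327 ] yang 95.44940430295189 F [ 0.1041 -0.058  -0.0801] j [-0.5644  0.0949  1.6975 -0.      1.3511 -2.2303]
wrist ring 1352 [[-0.0223 -0.0142  0.0736]
 [ 0.0154  0.0232  0.0815]] 0.07940055760320358
 slope [0.0103 0.0022 0.0794]
 thumb 767 [[ 0.051  -0.0827  0.0574]
 [ 0.065  -0.062   0.0646]]
scene ring 160 [[-0.0223 -0.0145  0.0742]
 [ 0.0153  0.0237  0.083 ]] 0.07889204909191055
 slope [-0.0044  0.0034  0.0789]
 thumb 95 [[ 0.0516 -0.0832  0.0573]
 [ 0.0654 -0.0626  0.0674]]
top ring 114 [[-0.0221 -0.014   0.0738]
 [ 0.0167  0.024   0.0847]] 0.07921526523077735
 slope [-0.0203 -0.0193  0.0793]
 thumb 0
```

View pics/w3.png

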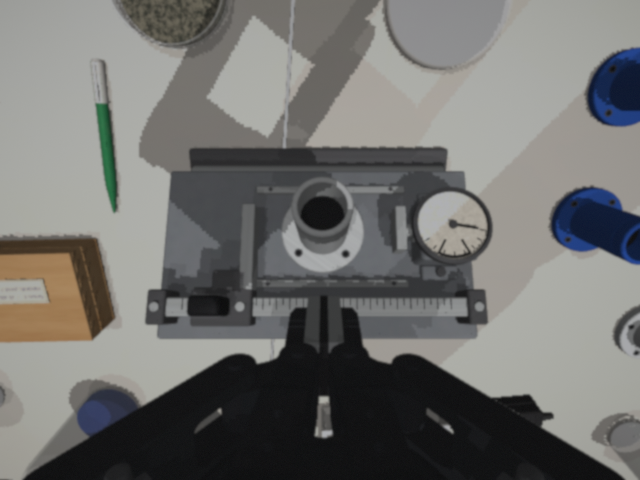

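```bash
python3 to.py .5578 -.2911 .1702
python3 - <<'E'
from tube import *
L,p=meas('scene')
W=L@R.T+O
for c,L in(('scene',L),):
    m=(abs(W[:,0]-.558)<.05)&(abs(W[:,1]+.291)<.06);print(np.percentile(W[m][:,2],[50,99,100]))
    m=(L[:,0]>.035)&(L[:,0]<.085)&(L[:,1]>-.14)&(L[:,1]<-.086);q=L[m]
    for a in range(-140,-86,6):
        k=q[(q[:,1]>a/1e3)&(q[:,1]<(a+6)/1e3)];print(a,len(k),np.percentile(k[:,2],98) if len(k) else '')
E
```

```text
t 12.9667 [ 0.5062 -0.181   0.252 ] go cm [ -4.0962 -11.4557   8.1793] yang 95.45310770082345 F [-0.3228  0.9368  0.1679] j [-0.5643  0.0941  1.6967  0.      1.3512 -2.2303]
[0.0865 0.5566 0.5757]
-140 64 -0.1108807920023795
-134 95 0.0011557338803483803
-128 178 0.03154052832718346
-122 123 0.03325659924046027
-116 74 0.033067073006118095
-110 78 0.02925694514765799
-104 82 0.029385811016002437
-98 79 0.02930204786816321
-92 103 0.036238922630112025
```

```bash
python3 -m crank '[{"tx":-1,"ty":-2.5,"tz":0,"yaw":0},{"tx":-2,"ty":-5.5,"tz":0,"yaw":0},{"tx":-3,"ty":-8.5,"tz":0,"yaw":0},{"tx":-4,"ty":-10.8,"tz":0,"yaw":0},{"tx":-4.1,"ty":-11.4,"tz":1,"yaw":0},{"tx":-4.1,"ty":-11.4,"tz":3,"yaw":0},{"tx":-4.1,"ty":-11.4,"tz":4.5,"yaw":0},{"tx":-4.1,"ty":-11.4,"tz":4.5,"yaw":0}]' 0;python3 -m crank '[{"tx":0,"ty":0,"tz":1,"yaw":0},{"tx":0,"ty":0,"tz":2,"yaw":0},{"tx":0,"ty":0,"tz":3,"yaw":0},{"tx":0,"ty":0,"tz":3.4,"yaw":0},{"tx":0,"ty":0,"tz":3.7,"yaw":0},{"tx":0,"ty":0,"tz":3.7,"yaw":0},{"tx":0,"ty":0,"tz":3.7,"yaw":0},{"tx":0,"ty":0,"tz":3.7,"yaw":0}]'; python3 to.py .5578 -.2911 .1702;python3 -c "
from h import *
s,p,d=grab('wrist','w4.png')"
```

```text
t: 13.68
position: [0.5557, -0.2889, 0.2027]
ee_rot: [[-0.995, -0.095, -0.006], [-0.095, 0.995, 0.005], [0.005, 0.005, -1.0]]
force: [-0.3, 1.0, -0.4]
opening: -0.001
grip_force: 0.0
t: 14.35
position: [0.5582, -0.2908, 0.171]
ee_rot: [[-0.995, -0.095, 0.001], [-0.095, 0.995, -0.001], [-0.001, -0.001, -1.0]]
force: [0.3, 0.1, -0.2]
opening: -0.003
grip_force: 0.0
t 14.35 [ 0.5582 -0.2908  0.171 ] go cm [ 0.0427 -0.0233  0.0758] yang 95.45556705427987 F [ 0.2774  0.1235 -0.2424] j [-0.6686  0.3726  1.5306  0.      1.2373 -2.3346]
```

View pics/w4.png

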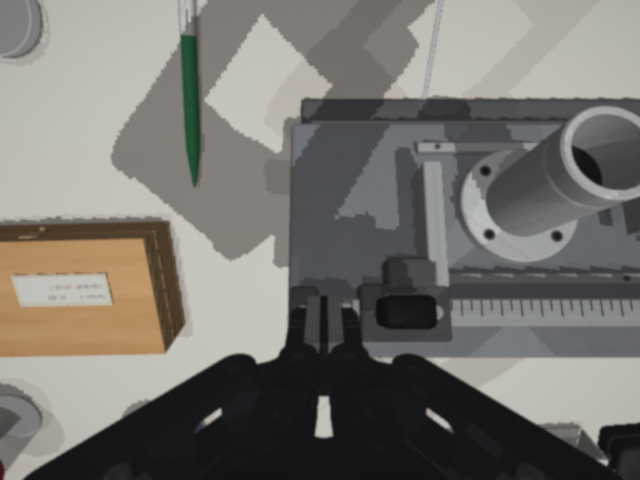

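```bash
python3 -m crank '[{"tx":0,"ty":0.5,"tz":0,"yaw":0},{"tx":0,"ty":1.0,"tz":0,"yaw":0},{"tx":0,"ty":1.5,"tz":0,"yaw":0},{"tx":0,"ty":2.0,"tz":0,"yaw":0},{"tx":0,"ty":2.5,"tz":0,"yaw":0},{"tx":0,"ty":2.9,"tz":0,"yaw":0},{"tx":0,"ty":3.1,"tz":0,"yaw":0},{"tx":0,"ty":3.2,"tz":0,"yaw":0}]'
cat > st.py <<'E'
from tube import *
s0=read_state();g=R.T@(s0['position']-O);print('t',s0['t'],'tool g mm',g*1000,'F gauge',R.T@s0['force'])
for c in['scene','wrist']:
    L,p=meas(c)
    m=(abs(L[:,0]-.059)<.010)&(L[:,1]>-.1)&(L[:,1]<.03)&(L[:,2]>.058)&(L[:,2]<.069);q=L[m]
    if c=='scene' and len(q): print(' thumb y (scene)',len(q),np.percentile(q[:,1],[2,50,98])*1000)
    m=(L[:,0]>-.015)&(L[:,0]<.02)&(L[:,1]>-.08)&(L[:,1]<.05)&(L[:,2]>.029)&(L[:,2]<.038);q=L[m];h=np.histogram(q[:,1],np.arange(-.08,.05,.002))
    k=h[0].argmax(); print(c,'jaw top y bin',h[1][k]*1000,h[0][k-4:k+6])
    m=(abs(L[:,0]+.003)<.035)&(L[:,1]>-.03)&(L[:,1]<.075)&(L[:,2]>.074)&(L[:,2]<.086);q=L[m]
    if len(q)>20: lo,hi=np.percentile(q,[2,98],axis=0)*1000;print(c,'ring',len(q),(lo+hi)/2,hi-lo)
    if c=='scene': P=p
import sys
if len(sys.argv)>1: 
    d=O+R@np.array([-.0,.100,.044]);ci=imaging.camera_info('scene');v=np.array(ci['world_to_cam'])@np.r_[d,1];u=np.array(ci['K'])@v[:3];u=(u[:2]/u[2]).astype(int);print(u)
    cv2.imwrite('pics/'+sys.argv[1],cv2.resize(P[u[1]-30:u[1]+40,u[0]-30:u[0]+70,::-1],None,fx=7,fy=7,interpolation=cv2.INTER_CUBIC))
E
python3 st.py
```

```text
t: 15.07
position: [0.555, -0.2595, 0.1708]
ee_rot: [[-0.995, -0.095, 0.001], [-0.095, 0.995, -0.003], [-0.001, -0.003, -1.0]]
force: [0.9, -6.7, -1.8]
opening: -0.002
grip_force: 3.0
t 15.0667 tool g mm [ 66.9448 -76.236   66.1865] F gauge [-0.692  -6.7874 -1.6973]
 thumb y (scene) 148 [-89.1514 -60.1352 -43.5757]
scene jaw top y bin -37.999999999999964 [ 0  0  0  0 21 16 20 17 19 12]
scene ring 163 [-3.5246  4.6358 78.343 ] [37.47   37.7751  8.3687]
wrist jaw top y bin -37.999999999999964 [  0   0   0   0 284 251 263 251 259  83]
wrist ring 4355 [-3.4216  3.5952 77.88  ] [37.4705 37.6439  7.1057]
```

```bash
python3 -m crank '[{"tx":0,"ty":0.5,"tz":0,"yaw":0},{"tx":0,"ty":1.0,"tz":0,"yaw":0},{"tx":0,"ty":1.5,"tz":0,"yaw":0},{"tx":0,"ty":2.0,"tz":0,"yaw":0},{"tx":0,"ty":2.5,"tz":0,"yaw":0},{"tx":0,"ty":3.0,"tz":0,"yaw":0},{"tx":0,"ty":3.4,"tz":0,"yaw":0},{"tx":0,"ty":3.6,"tz":0,"yaw":0}]'; python3 -m crank '[{"tx":0,"ty":0.1,"tz":0,"yaw":0},{"tx":0,"ty":0.2,"tz":0,"yaw":0},{"tx":0,"ty":0.3,"tz":0,"yaw":0},{"tx":0,"ty":0.4,"tz":0,"yaw":0},{"tx":0,"ty":0.5,"tz":0,"yaw":0},{"tx":0,"ty":0.6,"tz":0,"yaw":0},{"tx":0,"ty":0.6,"tz":0,"yaw":0},{"tx":0,"ty":0.6,"tz":0,"yaw":0}]'; python3 st.py
```

```text
t: 15.83
position: [0.5516, -0.2239, 0.1708]
ee_rot: [[-0.995, -0.095, 0.001], [-0.095, 0.995, -0.004], [-0.001, -0.004, -1.0]]
force: [0.1, -8.1, -2.3]
opening: -0.006
grip_force: 3.8
t: 16.5
position: [0.551, -0.2182, 0.1708]
ee_rot: [[-0.995, -0.095, 0.001], [-0.095, 0.995, -0.003], [-0.001, -0.003, -1.0]]
force: [0.7, -6.1, -1.0]
opening: -0.0
grip_force: 3.3
t 16.5 tool g mm [ 66.8487 -34.7505  66.2091] F gauge [-0.3891 -6.1858 -0.9256]
 thumb y (scene) 143 [-48.4888 -19.2122  -2.0383]
scene jaw top y bin 4.000000000000073 [ 0  0  0  1 20 20 18 18 18 10]
scene ring 158 [-3.739  34.0454 78.9042] [37.7033 38.4554  8.4842]
wrist jaw top y bin 4.000000000000073 [  0   0   0   4 365 254 262 259 228 117]
wrist ring 4203 [-3.4464 33.3493 77.8591] [37.6324 37.6796  7.119 ]
```

```bash
python3 -m crank '[{"tx":0,"ty":0.15,"tz":0,"yaw":0},{"tx":0,"ty":0.3,"tz":0,"yaw":0},{"tx":0,"ty":0.45,"tz":0,"yaw":0},{"tx":0,"ty":0.6,"tz":0,"yaw":0},{"tx":0,"ty":0.7,"tz":0,"yaw":0},{"tx":0,"ty":0.8,"tz":0,"yaw":0},{"tx":0,"ty":0.8,"tz":0,"yaw":0},{"tx":0,"ty":0.8,"tz":0,"yaw":0}]'; python3 st.py d1.png
```

```text
t: 17.27
position: [0.5503, -0.2108, 0.1708]
ee_rot: [[-0.995, -0.095, 0.001], [-0.095, 0.995, -0.004], [-0.001, -0.004, -1.0]]
force: [1.4, -7.8, -2.3]
opening: 0.002
grip_force: 4.2
t 17.2667 tool g mm [ 66.8724 -27.3506  66.2632] F gauge [-0.5729 -7.9429 -2.3264]
 thumb y (scene) 139 [-40.7742 -11.745    5.3343]
scene jaw top y bin 16.000000000000085 [ 0 13 15 16 24 18 12  8  5  1]
scene ring 153 [-3.8403 41.6059 79.0845] [37.1081 38.9725  8.8805]
wrist jaw top y bin 12.00000000000008 [  0   0   0 185 275 262 254 260 209  80]
wrist ring 4243 [-3.6709 40.6658 77.9248] [37.6547 37.713   7.1722]
[336 256]
```

View pics/d1.png

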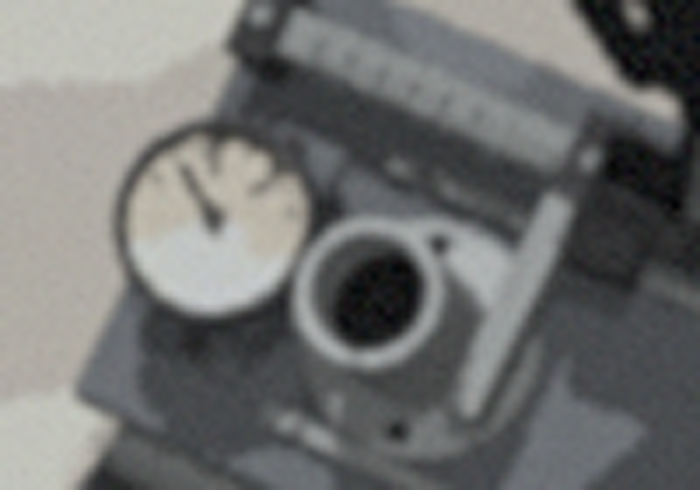

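The needle points up-left at (185,165), with the dial centre at (215,222). That is about 0.6 rad, still short of the first long mark at (215,150); the second is at (275,180). About 2.3 mm more is needed.

```bash
python3 -m crank '[{"tx":0,"ty":0.05,"tz":0,"yaw":0},{"tx":0,"ty":0.1,"tz":0,"yaw":0},{"tx":0,"ty":0.15,"tz":0,"yaw":0},{"tx":0,"ty":0.18,"tz":0,"yaw":0},{"tx":0,"ty":0.22,"tz":0,"yaw":0},{"tx":0,"ty":0.22,"tz":0,"yaw":0},{"tx":0,"ty":0.22,"tz":0,"yaw":0},{"tx":0,"ty":0.22,"tz":0,"yaw":0}]'; python3 st.py d2.png
```

```text
t: 18.03
position: [0.5502, -0.2096, 0.1709]
ee_rot: [[-0.996, -0.095, 0.002], [-0.095, 0.995, -0.006], [-0.001, -0.006, -1.0]]
force: [0.6, -11.2, -3.5]
opening: -0.002
grip_force: 5.9
t 18.0333 tool g mm [ 66.9    -26.1037  66.3366] F gauge [ -2.1295 -11.1754  -2.7666]
 thumb y (scene) 127 [-40.1627  -9.061    6.3361]
scene jaw top y bin 18.000000000000085 [ 1 16 19 17 22 16 14  7  2  0]
scene ring 154 [-3.9722 42.6229 78.8598] [36.8676 38.2678  8.7572]
wrist jaw top y bin 12.00000000000008 [  0   0   0   0 331 262 249 260 247 135]
wrist ring 4246 [-3.9085 41.7364 77.9818] [37.7154 37.7764  7.2158]
[336 256]
```

View pics/d2.png

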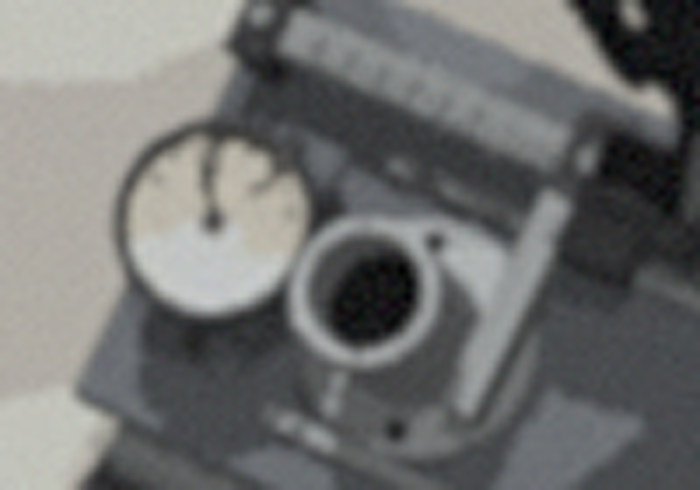

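The needle is now at about the first long mark (tip at (208,155)), so about 1.4 mm more. I'll read the angle numerically by comparing with the rest picture.

```bash
cat > needle.py <<'E'
from tube import *
ci=imaging.camera_info('scene');W=np.array(ci['world_to_cam']);K=np.array(ci['K'])
p=grab('scene')[1].astype(float).mean(2);ref=cv2.imread('pics/scene0.png').astype(float).mean(2)
def prof(img):
    best=[]
    for a in np.arange(-.3,2.8,.05):
        r=np.arange(.006,.017,.001)  # angle 0 = left (+y), clockwise toward up-slope (+x)
        X=np.c_[r*np.sin(a)+CX,CY+r*np.cos(a),np.full(len(r),.044)]
        c=(W[:3,:3]@(O+X@R.T).T).T+W[:3,3];u=(K@c.T).T;u=(u[:,:2]/u[:,2:]).astype(np.float32)
        best.append(cv2.remap(img.astype(np.float32),u[:,:1],u[:,1:],cv2.INTER_LINEAR).mean())
    return np.array(best)
A=np.arange(-.3,2.8,.05)
for CX,CY in((-.0,.1),(.001,.1),(-.001,.1),(0,.101),(0,.099)):
    a=prof(ref);b=prof(p);print('rest',A[a.argmin()],'now',A[b.argmin()],'diff',A[(b-a).argmin()])
E
python3 needle.py; python3 -m crank '[{"tx":0,"ty":0.05,"tz":0,"yaw":0},{"tx":0,"ty":0.1,"tz":0,"yaw":0},{"tx":0,"ty":0.15,"tz":0,"yaw":0},{"tx":0,"ty":0.2,"tz":0,"yaw":0},{"tx":0,"ty":0.2,"tz":0,"yaw":0},{"tx":0,"ty":0.2,"tz":0,"yaw":0},{"tx":0,"ty":0.2,"tz":0,"yaw":0},{"tx":0,"ty":0.2,"tz":0,"yaw":0}]'; python3 st.py; python3 needle.py
```

```text
rest -5.551115123125783e-17 now 0.8499999999999996 diff 0.7999999999999996
rest -0.10000000000000003 now 0.7999999999999996 diff 0.7499999999999998
rest 0.04999999999999993 now 0.8499999999999996 diff 0.8499999999999996
rest -5.551115123125783e-17 now 0.8999999999999997 diff 0.8499999999999996
rest -0.050000000000000044 now 0.7499999999999998 diff 0.6999999999999997
t: 18.85
position: [0.5501, -0.2083, 0.171]
ee_rot: [[-0.996, -0.094, 0.002], [-0.094, 0.996, -0.007], [-0.002, -0.007, -1.0]]
force: [2.0, -13.7, -4.5]
opening: 0.001
grip_force: 7.0
t 18.85 tool g mm [ 66.9777 -24.7976  66.4111] F gauge [ -1.6061 -13.8766  -4.2595]
 thumb y (scene) 138 [-38.7457  -9.1158   7.0984]
scene jaw top y bin 14.000000000000082 [ 0  0  0  6 24 19 18 18 16  9]
scene ring 162 [-4.2719 43.1646 78.8258] [37.9984 37.7768  8.7502]
wrist jaw top y bin 14.000000000000082 [  0   0   0 162 279 247 265 253 218 101]
wrist ring 4272 [-4.035  42.9353 78.0263] [37.6929 37.6847  7.3287]
rest -5.551115123125783e-17 now 1.1499999999999997 diff 1.2499999999999996
rest -0.10000000000000003 now 1.0999999999999996 diff 1.2499999999999996
rest 0.04999999999999993 now 1.1999999999999995 diff 1.2499999999999996
rest -5.551115123125783e-17 now 1.2499999999999996 diff 1.3499999999999996
rest -0.050000000000000044 now 1.0499999999999996 diff 1.1999999999999995
```

```bash
python3 -m crank '[{"tx":0,"ty":0.04,"tz":0,"yaw":0},{"tx":0,"ty":0.08,"tz":0,"yaw":0},{"tx":0,"ty":0.1,"tz":0,"yaw":0},{"tx":0,"ty":0.1,"tz":0,"yaw":0},{"tx":0,"ty":0.1,"tz":0,"yaw":0},{"tx":0,"ty":0.1,"tz":0,"yaw":0},{"tx":0,"ty":0.1,"tz":0,"yaw":0},{"tx":0,"ty":0.1,"tz":0,"yaw":0}]'; python3 needle.py;  python3 -m crank '[{"tx":0,"ty":-0.1,"tz":0,"yaw":0},{"tx":0,"ty":-0.25,"tz":0,"yaw":0},{"tx":0,"ty":-0.4,"tz":0,"yaw":0},{"tx":0,"ty":-0.6,"tz":0,"yaw":0},{"tx":0,"ty":-1,"tz":0,"yaw":0},{"tx":0,"ty":-1.5,"tz":0,"yaw":0},{"tx":0,"ty":-1.5,"tz":0,"yaw":0},{"tx":0,"ty":-1.5,"tz":0,"yaw":0}]'; python3 st.py; python3 needle.py
```

```text
t: 19.67
position: [0.5501, -0.2077, 0.171]
ee_rot: [[-0.996, -0.094, 0.002], [-0.094, 0.996, -0.008], [-0.002, -0.008, -1.0]]
force: [1.4, -14.7, -4.8]
opening: -0.005
grip_force: 7.7
rest -5.551115123125783e-17 now 1.4499999999999995 diff 1.4499999999999995
rest -0.10000000000000003 now 1.4499999999999995 diff 1.3999999999999997
rest 0.04999999999999993 now 1.4499999999999995 diff 1.4499999999999995
rest -5.551115123125783e-17 now 1.5499999999999996 diff 1.4999999999999996
rest -0.050000000000000044 now 1.3499999999999996 diff 1.3499999999999996
t: 20.38
position: [0.551, -0.2187, 0.1702]
ee_rot: [[-0.995, -0.095, -0.0], [-0.095, 0.995, 0.0], [0.0, 0.0, -1.0]]
force: [-0.3, -0.1, 0.9]
opening: 0.001
grip_force: 0.0
t 20.3833 tool g mm [ 66.4535 -35.3087  65.7764] F gauge [ 0.228  -0.1062  0.9585]
 thumb y (scene) 148 [-49.3628 -10.0823   8.4879]
scene jaw top y bin 16.000000000000085 [ 0  0  2 18 23 18 18 18  9  3]
scene ring 160 [-4.3327 43.9426 79.1066] [38.0118 37.8881  8.4781]
wrist jaw top y bin 14.000000000000082 [  0   0   0  32 393 253 266 265 219 140]
wrist ring 4427 [-4.0396 43.2938 77.9587] [37.5399 37.7061  7.3027]
rest -5.551115123125783e-17 now 1.3999999999999997 diff 1.3999999999999997
rest -0.10000000000000003 now 1.3999999999999997 diff 1.3999999999999997
rest 0.04999999999999993 now 1.4499999999999995 diff 1.4499999999999995
rest -5.551115123125783e-17 now 1.4999999999999996 diff 1.4999999999999996
rest -0.050000000000000044 now 1.3499999999999996 diff 1.3499999999999996
```

```bash
python3 -m crank '[{"tx":0,"ty":-0.3,"tz":-1,"yaw":0},{"tx":0,"ty":-0.3,"tz":-3,"yaw":0},{"tx":0,"ty":-0.3,"tz":-5,"yaw":0},{"tx":0,"ty":-0.3,"tz":-7,"yaw":0},{"tx":0,"ty":-0.3,"tz":-8,"yaw":0},{"tx":0,"ty":-0.3,"tz":-8,"yaw":0},{"tx":0,"ty":-0.3,"tz":-8,"yaw":0},{"tx":0,"ty":-0.3,"tz":-8,"yaw":0}]'; python3 needle.py|head -1
python3 - <<'E'
from tube import *
for c in('wrist','scene'):
    L,p=meas(c);v=L-[-.004,.0435,0]
    m=(np.hypot(v[:,0],v[:,1])<.022)&(L[:,2]>.075)&(L[:,2]<.084);q=L[m];A=np.c_[q[:,:2],np.ones(len(q))]
    print(c,len(q),'slope',np.linalg.lstsq(A,q[:,2],rcond=None)[0])
    m=(np.hypot(v[:,0],v[:,1])>.024)&(np.hypot(v[:,0]-.001,v[:,1])<.032)&(L[:,0]<.01)&(L[:,2]>.006)&(L[:,2]<.0125);q=L[m];print('flange z',len(q),np.median(q[:,2]))
grab('wrist','fin.png')
E
```

```text
t: 21.2
position: [0.5507, -0.2214, 0.2491]
ee_rot: [[-0.995, -0.095, -0.002], [-0.095, 0.995, 0.001], [0.001, 0.001, -1.0]]
force: [-1.0, 0.8, -0.3]
opening: 0.001
grip_force: 0.0
rest -5.551115123125783e-17 now 1.3999999999999997 diff 1.3999999999999997
wrist 1726 slope [ 0.0052 -0.0009  0.0796]
flange z 186 0.010519667906874815
scene 150 slope [0.0147 0.0012 0.0792]
flange z 95 0.009247663353108351
```

View pics/fin.png

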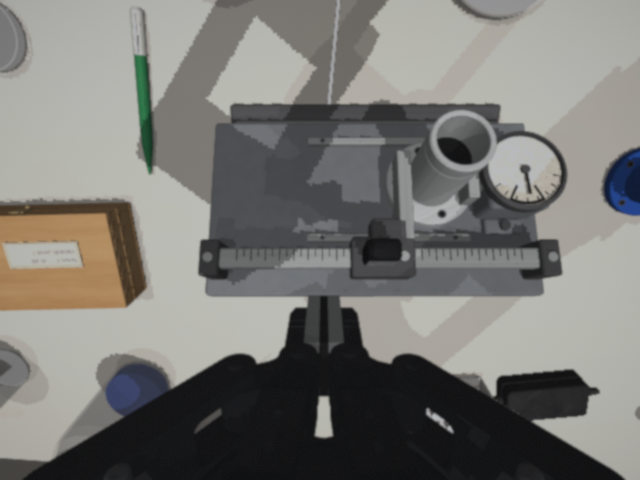

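The tube stands flat and shut between both jaws, at (455,170). The needle at (528,185) lies midway between the two long marks, and the pen is where it was.

```bash
python3 -c "
from h import *
print(ticket.hand_in())"
```

```text
the job is handed in; nothing more can be done
None
```

The job is handed in, with no verdict returned: the tall tube stands flat on the sloping plate, let go and shut between both jaws, with the needle at about 1.4 rad between the two long marks.

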